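Dock a case on the swivel, stack its keyed tray and park the stack

ROBOT

A 6-joint arm with a two-finger parallel gripper is mounted at the origin on the work surface. World frame = base frame: x ahead of the robot, y to its left, z up, the work surface at z = 0. Lengths are in m, angles in rad, forces in N, time in s.
With the tool pointing down it reaches from about 0.225 to 0.875 m from the base axis. Payload 3.4 kg.
Tool frame: the origin (TCP) lies midway between the tips of the shut fingers; the grasp point (between the pads) lies 19 mm behind it; z points along the fingers, y is the line along which they close (so a half turn about z gives the same grasp; the last joint's range is limited). The gripper opens to 85 mm and grips with 20 to 120 N. Pads are 22 mm wide; open, the fingers measure 114 mm over their backs; the gripper's body (76 mm by 85 mm) begins 54 mm behind the grasp point. The pads swing forward as they close: fully open they stand 13 mm farther back than shut.
Start: joints at [-1.337, 0.276, 1.505, -0, 1.361, -0.121], TCP at [0.2, -0.539, 0.231] pointing down, gripper open.
Joint ranges: [-2.89, 2.89], [-0.75, 2.08], [0.22, 2.7], [-1.18, 4.32], [0.11, 2.71], [-2.7, 2.7]. Speed limits (rad/s): [2.57, 2.57, 3.14, 3.14, 3.14, 3.14].

INTERFACE

Orientations are given as a unit quaternion [x, y, z, w].
In Python, from cell import bot, capture, camera_info, sign_off gives the robot as it stands. The module is installed in compiled form; this text tells all that it offers.
- The arm moves only by the shell command python3 -m inch 'ROWS'. ROWS is JSON, a list of rows, each an object with "delta_pos": the shift along the tool's x, y, z in m, a list of three; "dr": the turn, a rotation vector about the tool's x, y, z in rad, a list of three; "jaw": the finger opening in m, from 0 to 0.0854. A call has 1 to 10 rows; each row is the pose to reach, as a shift and turn from the pose commanded when the call began, along the tool's axes at that moment; what a row does not reach only later rows make up. A row lasts 1/10 s, in which the tool goes at most 50 mm and 8.59 degrees, less where a joint would pass 70% of its speed; a pose out of reach is approached as far as the arm can. A call with a gripper value outside its range is refused whole. The fingers move at their own pace and stop on an object; the grip force is fixed at half the most. Time passes only in rows, so rows that repeat a pose let the fingers close. It gives the time, the measured TCP pose, the force, the opening and the grip force at its end, in the units of the state.
- bot.read_state(): the state, without advancing time (a new reading comes with each control period).
- capture(name): name is "side" or "top"; returns (picture, depth): 400x640x3 uint8, red, green, blue; 400x640 float32, m along the optical axis (not along the pixel's ray), 0 where there is no reading.
- camera_info(name): a dict with "vfov" (degrees; the focal length in pixels is half the picture's height over the tangent of half this angle, whatever the lens; pixels are square), "cx", "cy" (the principal point, pixels), "R" (3x3) and "t" (3): a world point X has camera coordinates R X + t. Camera axes: x right, y down, z forward; pixel columns grow to the right and rows downward; lengths in m; the calibration is good to about 2 mm. A picture is of the moment at which its call begins. camera_info takes no time and is no camera call.
- sign_off(): hands the job in; it is judged then, once.
The state is a dict: "time": time; "q": joint angles; "qd": joint speeds; "joint_efforts": joint torques, N m; "eef_pos": TCP position; "tcp_rot": TCP orientation; "contact_force": force on the tool from outside, world axes, zero at the start; "wrist_torque": the same for the moment, N m; "opening": opening from 0.0 (shut) to 1.0 (fully open); "finger_force": force on a finger pad.
Only numpy, scipy, OpenCV 4.12 (cv2) and the standard library are available. Lean on these libraries where they do the work, as an engineer would, in place of code of your own. Each camera call takes 0.05 s, during which the arm holds its last target. There are 200 camera calls.

TASK

Turn the swivel by its lever until its key points along the ledge, then push the case off the ledge onto the swivel until it is fully home over the key. Stack the small-parts tray on the case so that the notch under it drops over the T-shaped key of the lid and the tray sits flat, and then swing the lever away from the ledge up to its stop, so that the stack stands parked on the swivel. Leave the other things on the bench where they are.

Things in the scene. Friction and masses are not known exactly. Their poses are not given: they have to be found in the camera images.
- dock: Fixed case dock on the bench: a round steel swivel plate and, level with it on the dock's +y side, a loading ledge. Origin on the bench under the swivel's axis; z up, y from the axis along the middle of the ledge.
- dock_ledge (a point): Middle of the ledge's top, 173 mm along the dock's y from the swivel axis, 51 mm above the bench; axes as the dock's. The ledge is 130 mm wide (x) and 180 mm long (y). Two guide walls 106 mm apart, 16 mm high, run along it; both its ends (to the swivel and away from it) are open.
- swivel (a joint): Turn of the swivel, rad, counter-clockwise from above positive. 0: its key points along the ledge (loading) and the lever stands on the dock's -x side. 1.5: end stop, lever away from the ledge, about on the dock's -y side (parked). Range -0.35 to 1.5; stays where left; takes 0.25 N m (2 to 3 N at the post).
- swivel_top (a point): Point on the swivel's axis on the top face of its plate (78 mm radius, face 50 mm above the bench); axes turn with the swivel and equal the dock's at joint 0. The key is a steel bar on this face along y from -45 to +36 mm, 20 mm wide, 8 mm high; the last 15 mm at +y narrow to 10 mm.
- swivel_post (a point): Point on the upright round black post at the end of the swivel's lever, 85 mm above the bench; the post is 14 mm thick, 110 mm from the swivel axis (on -x of the swivel's axes), free from 47 mm (lever arm) to its end 100 mm above the bench.
- case: Loose dark plastic case, 100 (x) x 120 (y) x 50 mm to the lid, about 0.5 kg, lying on the ledge between the guides, too wide to grip. Origin: centre of its underside; its -y face looks to the swivel. When home its origin lies on swivel_top with the same axes.
- case_slot (a point): Middle of the mouth of the slot in the case's underside, 60 mm from the case's origin along its -y. The slot runs along y, 25 mm wide (35 mm over the first 10 mm), 12 mm deep, closed 96 mm from the mouth: there it meets the end of the swivel's key when the case is home.
- case_key (a point): Middle of the top of the case's lid (50 mm above its origin). A T-shaped key stands on the lid, 8 mm high: stem 20 mm wide along y from -42 to +20 mm, crossbar 60 mm (x) by 20 mm at y = 20 to 40 mm; the upper 3 mm are narrower by up to 2 mm a side.
- tray: Loose grey small-parts tray on the bench to the right, 96 (x) x 110 (y) mm, about 0.3 kg. Origin: centre of its underside. Walls 34 mm high, the +y wall 46 mm. It fits the lid one way only: origin 50 mm above the case's origin, x and y axes along the case's.
- tray_notch (a point): Middle of the notch in the tray's -y face at its underside (55 mm from the origin), 25 mm wide and 10 mm high: the open stem of a T-shaped recess under the tray, 10 mm deep, 2.5 mm larger all round than the key on the case's lid.
- tray_bar (a point): Centre of the tray's carrying bar, 63 mm above the origin: 14 mm wide (x), 80 mm long (y), 14 mm high (56 to 70 mm above the underside), on two posts 36 mm either side of the middle.
- screwdriver: screwdriver lying to the right of the dock, beyond the tray; bystander
- wrench: open-ended wrench lying to the right of the tray; bystander
- tape_measure: yellow tape measure, 62 x 30 x 60 mm, standing behind the dock; bystander; origin at the centre of its underside
- battery: black drill battery, 110 x 75 x 65 mm, behind the dock; bystander; origin at the centre of its underside
- oil_bottle: small bottle, 52 mm across, 130 mm tall, behind the dock; bystander; origin at the centre of its underside
- screw_jar: glass jar with a steel cap, 64 mm across, 65 mm tall, on the left; bystander; origin at the centre of its underside
- brush: hand brush lying between the robot and the dock; bystander
Mind the look-alikes: they are no part of the job. What is shaped like the case but green or pink is not meant. Leave any turquoise look-alike of the tray alone.

How it is judged:
On the way, in this order (a step that is already met when the one before it is completed fails the run):
1. the swivel is turned to the loading position, its key along the ledge (within 0.2 rad) (value of joint swivel between -0.2 and 0.2 rad), for 0.1 s.
2. the case is home on the swivel over the key (x of case in the frame of swivel_top between -0.007 and 0.007 m and y of case in the frame of swivel_top between -0.01 and 0.01 m and z of case in the frame of swivel_top between -0.004 and 0.004 m and angle between the y axis of case and the y axis of swivel_top, either way round below 0.14 rad and angle between case's own z axis and vertical below 0.06 rad), for 0.2 s.
3. the tray sits flat on the case, its notch over the key of the lid (all of step 2 and x of tray in the frame of case between -0.006 and 0.006 m and y of tray in the frame of case between -0.006 and 0.006 m and z of tray in the frame of case between 0.046 and 0.054 m and angle between the y axis of tray and the y axis of case, either way round below 0.12 rad and angle between tray's own z axis and vertical below 0.06 rad), for 0.2 s.
4. the swivel is turned to its stop with the stack on it (all of step 3 and value of joint swivel above 1.38 rad), for 0.2 s.
At the end, for the whole second after the job is handed in: Case home on the swivel over the key (7 mm across, 10 mm along, 4 mm in height, 0.14 rad); tray flat on the lid over the T key (6 mm, 4 mm in height, 0.12 rad); both level within 0.06 rad; swivel within 0.12 rad of its stop at 1.5; all at rest, other things within 40 mm of their start (all of step 4 and linear speed of each of case, tray below 0.02 m/s and velocity of joint swivel below 0.05 rad/s); the robot touches nothing.
It fails at once if another thing on the bench is moved more than 40 mm (distance of any of screwdriver, wrench, tape_measure, battery, oil_bottle, screw_jar, brush from where it was at the start of the episode above 0.04 m).
It also fails if it takes over 72 s, if anything falls off the work surface, if the arm or the gripper's body presses on something with over 40 N, if the wrist force passes 120 N, or if a joint passes its speed limit or range.

## Working session

There is one attempt and no reset: what is moved stays moved. The work goes in short steps, Python scripts to look and compute and a shell command to move; the robot and the scene stay as the last step left them, time stands still between calls to the robot, and variables do not carry over. Pictures are saved under pics/ and viewed, at most 13 in all, crops included, and the job is handed in when it is done.

```bash
mkdir -p pics; cat > h.py <<'E'
import numpy as np, cv2
from cell import bot, capture, camera_info, sign_off
from scipy.spatial.transform import Rotation as Ro
def cam(n):
    c=camera_info(n); f=200/np.tan(np.radians(c['vfov'])/2); return f,c['cx'],c['cy'],np.array(c['R']),np.array(c['t'])
def ray(n,u,v,z):
    f,cx,cy,R,t=cam(n); d=R.T@np.array([(u-cx)/f,(v-cy)/f,1]); o=-R.T@t
    return o+d*(z-o[2])/d[2]
def pts(n,dep):
    f,cx,cy,R,t=cam(n); v,u=np.mgrid[:400,:640]
    P=np.stack([(u-cx)/f*dep,(v-cy)/f*dep,dep],-1); return (P-t)@R
def proj(n,X):
    f,cx,cy,R,t=cam(n); p=R@np.array(X)+t; return p[0]/p[2]*f+cx,p[1]/p[2]*f+cy
E
python3 - <<'E'
from h import *
for n in ('top','side'):
    p,d=capture(n); np.save(n+'.npy',p); np.save(n+'_d.npy',d)
    cv2.imwrite(f'pics/{n}0.png',p[:,:,::-1]); i=camera_info(n); print(n,i, (d==0).mean())
s=bot.read_state();print(s['eef_pos'],s['tcp_rot'],s['opening'],s['contact_force'])
E
```

```text
top {'vfov': 42.39037420574295, 'cx': 316.25394976226295, 'cy': 200.24556016823203, 'R': array([[-0.01903518, -0.99969903, -0.01547629],
       [-0.99573233,  0.02035319, -0.09001592],
       [ 0.09030382,  0.01369677, -0.99582007]]), 't': array([0.00891469, 0.55630277, 1.71966339])} 0.003984375
side {'vfov': 43.36574575547133, 'cx': 319.45979212898646, 'cy': 189.09891622625537, 'R': array([[-0.70463553, -0.70956345,  0.00291088],
       [-0.36795051,  0.36188128, -0.85653626],
       [ 0.60671343, -0.60461694, -0.51607864]]), 't': array([0.38460578, 0.27472471, 1.31337663])} 0.014359375
[ 0.19964009 -0.53872371  0.23049924] [ 9.84302236e-01  1.76489056e-01 -5.72375407e-05 -8.47606171e-04] 1.0023381336348152 [-0.19291564 -0.01531572 -0.20490607]
```

View pics/top0.png

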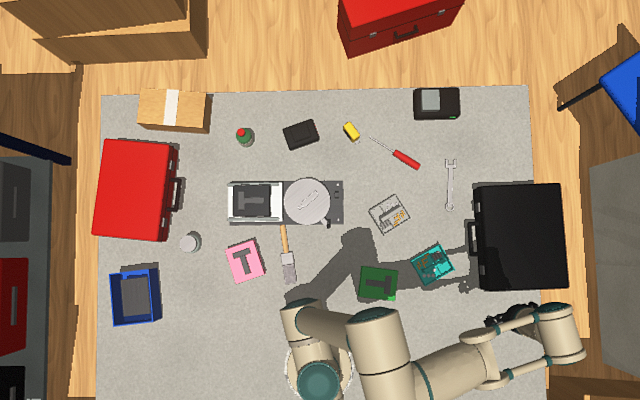

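View pics/side0.png

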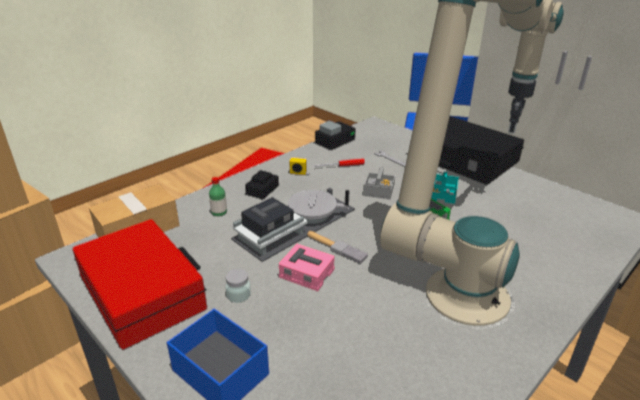

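The top view shows the swivel at about (307,201), the ledge and case to its left (257,201), the lever post at (327,222) and the grey tray at (390,214). I'll crop in and measure from depth.

```bash
python3 - <<'E'
from h import *
p=np.load('top.npy');d=np.load('top_d.npy')
c=p[165:245,220:420]; cv2.imwrite('pics/crop0.png',cv2.resize(c[:,:,::-1],None,fx=4,fy=4,interpolation=cv2.INTER_CUBIC))
P=pts('top',d)
for u,v in [(307,201),(327,222),(326,221),(328,223),(257,201),(255,190),(250,201),(390,214),(200,250),(235,187),(300,190)]: print((u,v),P[v,u].round(4))
Z=P[:,:,2]
def blob(name,m):
    m=m.astype(np.uint8); n,l,s,ce=cv2.connectedComponentsWithStats(m)
    for i in range(1,n):
        if s[i,4]>25:
            u,v=np.where(l==i)[1],np.where(l==i)[0]; q=P[v,u]
            r=cv2.minAreaRect(q[:,:2].astype(np.float32)*1000)
            print(name,ce[i].round(1),s[i,4],q.mean(0).round(4),np.round(r[0],1),np.round(r[1],1),round(r[2],1))
R=np.zeros_like(Z,bool);R[165:245,220:420]=1
blob('z90-100',R&(Z>.092)&(Z<.106)); blob('z>106',R&(Z>.106)&(Z<.14))
blob('swivel',R&(Z>.044)&(Z<.0535)); blob('swkey',R&(Z>.055)&(Z<.062)); blob('wall',R&(Z>.063)&(Z<.072)); blob('tray',R&(Z>.01)&(np.arange(640)[None]>350))
blob('traytop',R&(Z>.05)&(np.arange(640)[None]>350))
E
```

```text
(307, 201) [0.5517 0.0283 0.0556]
(327, 222) [ 0.4816 -0.0368  0.0347]
(326, 221) [ 0.4842 -0.0335  0.0502]
(328, 223) [ 0.4774 -0.0399  0.0526]
(257, 201) [0.5497 0.1872 0.1144]
(255, 190) [0.5878 0.1961 0.0939]
(250, 201) [0.5504 0.21   0.1127]
(390, 214) [ 0.502  -0.2437  0.0702]
(200, 250) [0.3962 0.3982 0.0007]
(235, 187) [0.5988 0.2611 0.0956]
(300, 190) [0.5898 0.0514 0.0479]
z90-100 [251.7 200.5] 890 [0.553  0.2062 0.0997] [553.8 208.9] [119.  101.8] 89.2
z>106 [248.1 200.2] 156 [0.5534 0.2164 0.1099] [556.7 206.9] [58.1 83.1] 4.4
swivel [306.7 201.7] 1227 [0.55   0.0295 0.049 ] [551.4  30.1] [151.6 152.1] 86.2
swivel [276.4 201.8] 283 [0.5517 0.1307 0.0493] [551.2 135.2] [ 46.3 127.4] 89.3
swivel [230.5 194.9] 56 [0.578  0.2844 0.0491] [576.  285.8] [14.4 58. ] 89.8
swivel [230.1 212.2] 49 [0.5199 0.2857 0.0497] [523.5 284.4] [41.4 19.2] 5.2
swivel [250.5 221. ] 26 [0.4893 0.2179 0.0495] [489.2 218. ] [82.9  0.4] 88.9
swivel [249.2 242.8] 29 [0.4171 0.2229 0.0489] [419.7 225. ] [37.2 13.3] 89.0
swkey [310.2 198.2] 63 [0.5606 0.0176 0.058 ] [560.1  20. ] [23.7 59.9] 32.9
wall [232.7 184.1] 28 [0.6121 0.2737 0.0673] [611.  272.4] [34.2 10. ] 89.1
wall [250.3 183.9] 43 [0.6116 0.2152 0.0671] [611.1 213.9] [69.5  7.2] 88.6
wall [270.7 184. ] 31 [0.6098 0.1474 0.0665] [609.9 148.2] [50.1  7.1] 88.7
wall [391.7 213.5] 61 [ 0.5036 -0.2494  0.0681] [ 503.6 -250. ] [13.5 75.4] 30.8
wall [252.5 219. ] 73 [0.4949 0.2088 0.0669] [494.8 210.3] [106.4   7. ] 88.8
tray [414.7 166.4] 39 [ 0.6586 -0.3308  0.0656] [ 543.8 -182.3] [ 30.1 425.3] 38.8
tray [389.7 214.9] 808 [ 0.5015 -0.2473  0.0329] [ 456.2 -166.8] [100.5 300.5] 31.0
traytop [391.4 213.8] 105 [ 0.5029 -0.2485  0.0682] [ 502.7 -248.4] [13.8 79.4] 30.8
```

View pics/crop0.png

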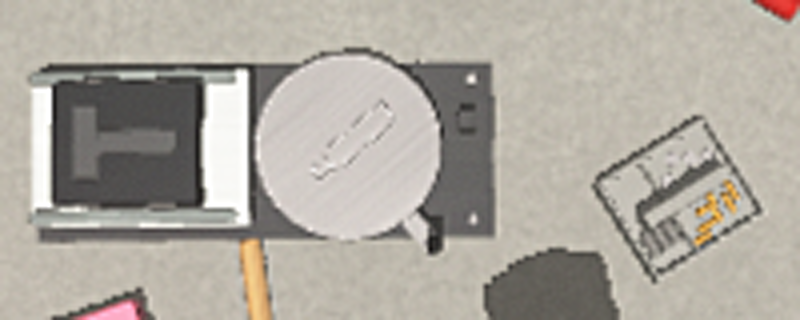

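The crop shows the key with its narrow end at lower left (crop 310,175) and the post at (433,237). That makes the joint about +0.7 rad. The T crossbar on the case faces away from the swivel, and the tray's bar lies at about 31°. Now moving to above the post.

```bash
python3 -m inch '[{"delta_pos":[0.424,-0.373,0],"dr":[0,0,0],"jaw":0.045},{"delta_pos":[0.424,-0.373,0],"dr":[0,0,0],"jaw":0.045},{"delta_pos":[0.424,-0.373,0],"dr":[0,0,0],"jaw":0.045},{"delta_pos":[0.424,-0.373,0],"dr":[0,0,0],"jaw":0.045},{"delta_pos":[0.424,-0.373,0],"dr":[0,0,0],"jaw":0.045},{"delta_pos":[0.424,-0.373,0],"dr":[0,0,0],"jaw":0.045},{"delta_pos":[0.424,-0.373,0],"dr":[0,0,0],"jaw":0.045},{"delta_pos":[0.424,-0.373,0],"dr":[0,0,0],"jaw":0.045},{"delta_pos":[0.424,-0.373,0],"dr":[0,0,0],"jaw":0.045},{"delta_pos":[0.424,-0.373,0],"dr":[0,0,0],"jaw":0.045}]'
cat >> h.py <<'E'
def goal(x,y,z,yaw=None):
    "tool-frame delta to world target; yaw = wanted world angle of the tool x axis"
    s=bot.read_state(); R=Ro.from_quat(s['tcp_rot']); p=np.array(s['eef_pos']); M=R.as_matrix()
    w=np.arctan2(M[1,0],M[0,0])
    dr=np.zeros(3)
    if yaw is not None:
        c,sn=np.cos(yaw),np.sin(yaw); T=np.array([[c,sn,0],[sn,-c,0],[0,0,-1]]); dr=(R.inv()*Ro.from_matrix(T)).as_rotvec()
    print('t',round(s['time'],2),'at',p.round(4),'yaw',round(w,3),'F',np.round(s['contact_force'],1),'delta',(R.inv().apply(np.array([x,y,z])-p)).round(4),'dr',dr.round(3))
E
python3 - <<'E'
from h import *
p=np.load('top.npy'); g=cv2.cvtColor(p,cv2.COLOR_RGB2GRAY)
print(g[212:232,318:338])
for u,v in [(328,222),(328,223.5),(329,226)]: print(ray('top',u,v,.1))
goal(.468,-.0425,.231)
E
```

```text
time: 1.1
eef_pos: [0.4374, -0.0971, 0.2312]
tcp_rot: [0.984, 0.176, 0.0, 0.0]
contact_force: [1.1, -0.7, -0.2]
opening: 0.529
finger_force: 0.0
[[205 204 209 205 207 209 209 214 214 158  91  99 101  99 102 100 103 101
  101 100]
 [207 207 209 208 211 211 213 218 202  95  99 102 106 104 106 103 100 103
  104 102]
 [209 208 207 208 210 213 219 214 128  91 102 102 105 103 102 102 101 106
  104 103]
 [208 209 209 209 213 217 222 200  84 102 103 103 105 103 104 106 104 103
  103 100]
 [206 210 211 214 220 217 184  84  98 103 106 104 104 103 105 102 103 102
  106 101]
 [209 212 216 217 215 192  76  46  97 107 107 105 102 105 104 103 104 102
  101 100]
 [212 216 215 212 196 171 166  57  57  99 100  96  99 104 104  98 101 101
   94 112]
 [219 214 207 209 181 216 209 137  62  51  53  57  67 107 105 100 101 101
   93 144]
 [221 190 156 217 209 212 215 209 141  68  57  58  73 110 105 100 102 101
  105 152]
 [197 109 121 208 214 207 209 216 209 111  59  58  69 107 102  99 100  97
   97 100]
 [ 80  92  95 140 210 211 207 217 204  93  83  55  68 106 101  96  99  97
  100  96]
 [ 99 102  98 106 15
[... 269 characters left out ...]
160  35  51  45  95 206 194 188 188 190
  193 191]
 [187 188 185 185 188 184 178 188 190  31  51  70 127 198 190 186 188 188
  189 192]
 [183 184 187 188 189 180 180 185 172 102 104 146 195 186 182 183 188 187
  184 185]
 [184 183 185 188 185 180 176 184 191 193 189 190 183 176 183 188 190 185
  182 181]
 [185 188 187 186 180 177 173 183 188 186 186 185 184 178 186 190 188 186
  181 182]
 [189 189 186 184 181 185 181 187 189 186 183 188 186 189 187 188 189 189
  185 180]]
[ 0.478403   -0.03961908  0.1       ]
[ 0.47356826 -0.03951711  0.1       ]
[ 0.46545266 -0.04256742  0.1       ]
t 1.1 at [ 0.4374 -0.0971  0.2312] yaw 0.355 F [ 1.1 -0.7 -0.2] delta [ 0.0477 -0.0406  0.0002] dr [0. 0. 0.]
```

```bash
python3 -m inch '[{"delta_pos":[0.0475,-0.042,0],"dr":[0,0,0],"jaw":0.045},{"delta_pos":[0.0475,-0.042,0],"dr":[0,0,0],"jaw":0.045},{"delta_pos":[0.0475,-0.042,0.04],"dr":[0,0,0],"jaw":0.045},{"delta_pos":[0.0475,-0.042,0.08],"dr":[0,0,0],"jaw":0.045},{"delta_pos":[0.0475,-0.042,0.12],"dr":[0,0,0],"jaw":0.045},{"delta_pos":[0.0475,-0.042,0.145],"dr":[0,0,0],"jaw":0.045},{"delta_pos":[0.0475,-0.042,0.163],"dr":[0,0,0],"jaw":0.045},{"delta_pos":[0.0475,-0.042,0.163],"dr":[0,0,0],"jaw":0.022},{"delta_pos":[0.0475,-0.042,0.163],"dr":[0,0,0],"jaw":0.022},{"delta_pos":[0.0475,-0.042,0.163],"dr":[0,0,0],"jaw":0.022}]'
python3 -m inch '[{"delta_pos":[-0.002,-0.011,0],"dr":[0,0,0],"jaw":0.022},{"delta_pos":[-0.0048,-0.022,0],"dr":[0,0,0],"jaw":0.022},{"delta_pos":[-0.0055,-0.033,0],"dr":[0,0,0],"jaw":0.022},{"delta_pos":[-0.0058,-0.044,0],"dr":[0,0,0],"jaw":0.022},{"delta_pos":[-0.0045,-0.055,0],"dr":[0,0,0],"jaw":0.022},{"delta_pos":[-0.0025,-0.0655,0],"dr":[0,0,0],"jaw":0.022},{"delta_pos":[0,-0.073,0],"dr":[0,0,0],"jaw":0.022},{"delta_pos":[0.0026,-0.0805,0],"dr":[0,0,0],"jaw":0.022},{"delta_pos":[0.0026,-0.0805,0],"dr":[0,0,0],"jaw":0.022},{"delta_pos":[0.0026,-0.0805,0],"dr":[0,0,0],"jaw":0.022}]'
python3 -m inch '[{"delta_pos":[0,0,0],"dr":[0,0,0],"jaw":0.045},{"delta_pos":[0,0,0],"dr":[0,0,0],"jaw":0.045},{"delta_pos":[0,0,-0.05],"dr":[0,0,0],"jaw":0.045},{"delta_pos":[0,0,-0.1],"dr":[0,0,0],"jaw":0.0},{"delta_pos":[0,0,-0.14],"dr":[0,0,0],"jaw":0.0},{"delta_pos":[0,0,-0.14],"dr":[0,0,0],"jaw":0.0}]'
```

```text
time: 2.1
eef_pos: [0.4679, -0.0438, 0.0694]
tcp_rot: [0.984, 0.176, 0.001, 0.001]
contact_force: [-0.4, -2.0, -0.5]
opening: 0.256
finger_force: 0.0
time: 3.1
eef_pos: [0.4418, 0.0338, 0.0682]
tcp_rot: [0.984, 0.177, 0.0, -0.0]
contact_force: [-0.0, -0.8, 0.6]
opening: 0.257
finger_force: 0.0
time: 3.7
eef_pos: [0.4455, 0.0327, 0.2139]
tcp_rot: [0.984, 0.176, 0.006, 0.002]
contact_force: [-0.1, -0.5, -0.3]
opening: 0.016
finger_force: 0.0
```

```bash
python3 - <<'E'
from h import *
goal(.5548,.325,.214,1.558)
print(bot.read_state()['q'])
E
```

```text
t 3.7 at [0.4455 0.0327 0.2139] yaw 0.354 F [-0.1 -0.5 -0.3] delta [ 0.2039 -0.2363  0.0011] dr [ 0.012 -0.007 -1.204]
[-8.29121966e-02  8.57469205e-02  1.79451299e+00  1.69699612e-04
  1.24849007e+00  1.13360349e+00]
```

```bash
python3 -m inch '[{"delta_pos":[0.204,-0.236,0],"dr":[0,0,-1.204],"jaw":0.06},{"delta_pos":[0.204,-0.236,0],"dr":[0,0,-1.204],"jaw":0.06},{"delta_pos":[0.204,-0.236,0],"dr":[0,0,-1.204],"jaw":0.06},{"delta_pos":[0.204,-0.236,0],"dr":[0,0,-1.204],"jaw":0.06},{"delta_pos":[0.204,-0.236,0],"dr":[0,0,-1.204],"jaw":0.06},{"delta_pos":[0.204,-0.236,0],"dr":[0,0,-1.204],"jaw":0.06},{"delta_pos":[0.204,-0.236,0],"dr":[0,0,-1.204],"jaw":0.06},{"delta_pos":[0.204,-0.236,0],"dr":[0,0,-1.204],"jaw":0.06},{"delta_pos":[0.204,-0.236,0],"dr":[0,0,-1.204],"jaw":0.06},{"delta_pos":[0.204,-0.236,0],"dr":[0,0,-1.204],"jaw":0.06}]'
python3 - <<'E'
from h import *
p,d=capture('top'); P=pts('top',d); Z=P[:,:,2]
c=p[165:245,220:420]; cv2.imwrite('pics/crop1.png',cv2.resize(c[:,:,::-1],None,fx=4,fy=4,interpolation=cv2.INTER_CUBIC))
m=(Z>.0555)&(Z<.062); m[:,:290]=0;m[:,330:]=0;m[:180]=0;m[220:]=0
q=P[m]; print(m.sum()); r=cv2.minAreaRect(q[:,:2].astype(np.float32)*1000); print(r)
goal(.5548,.325,.068,1.558)
E
```

```text
time: 4.7
eef_pos: [0.5504, 0.3249, 0.2073]
tcp_rot: [0.713, 0.702, -0.001, -0.0]
contact_force: [-0.3, 0.0, -0.3]
opening: 0.705
finger_force: 0.0
151
((552.7407836914062, 18.531341552734375), (122.79772186279297, 126.5029525756836), 82.83695983886719)
t 4.75 at [0.5505 0.3247 0.2076] yaw 1.556 F [ 0.1 -1.5  0.4] delta [0.0004 0.0044 0.1396] dr [-0.001  0.001 -0.002]
```

View pics/crop1.png

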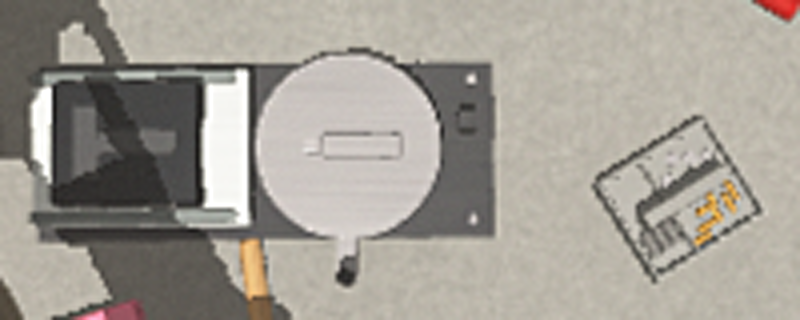

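The swivel is aligned: its key lies along the ledge with the narrow end at crop (305,147). The post is straight down at (346,270). Now descending behind the case and pushing.

```bash
python3 -m inch '[{"delta_pos":[0,0.0044,0.04],"dr":[0,0,0],"jaw":0.06},{"delta_pos":[0,0.0044,0.08],"dr":[0,0,0],"jaw":0.06},{"delta_pos":[0,0.0044,0.12],"dr":[0,0,0],"jaw":0.06},{"delta_pos":[0,0.0044,0.145],"dr":[0,0,0],"jaw":0.06},{"delta_pos":[0,0.0044,0.145],"dr":[0,0,0],"jaw":0.06},{"delta_pos":[-0.015,0.0044,0.145],"dr":[0,0,0],"jaw":0.06},{"delta_pos":[-0.03,0.0044,0.145],"dr":[0,0,0],"jaw":0.06},{"delta_pos":[-0.04,0.0044,0.145],"dr":[0,0,0],"jaw":0.06},{"delta_pos":[-0.05,0.0044,0.145],"dr":[0,0,0],"jaw":0.06},{"delta_pos":[-0.06,0.0044,0.145],"dr":[0,0,0],"jaw":0.06}]'
python3 -m inch '[{"delta_pos":[-0.012,0.0,0],"dr":[0,0,0],"jaw":0.06},{"delta_pos":[-0.024,0.0,0],"dr":[0,0,0],"jaw":0.06},{"delta_pos":[-0.036,0.0004,0],"dr":[0,0,0],"jaw":0.06},{"delta_pos":[-0.048,0.0005,0],"dr":[0,0,0],"jaw":0.06},{"delta_pos":[-0.06,0.0005,0],"dr":[0,0,0],"jaw":0.06},{"delta_pos":[-0.07,0.0005,0],"dr":[0,0,0],"jaw":0.06},{"delta_pos":[-0.08,0.0005,0],"dr":[0,0,0],"jaw":0.06},{"delta_pos":[-0.09,0.0005,0],"dr":[0,0,0],"jaw":0.06},{"delta_pos":[-0.1,0.0005,0],"dr":[0,0,0],"jaw":0.06},{"delta_pos":[-0.105,0.0005,0],"dr":[0,0,0],"jaw":0.06}]'
python3 - <<'E'
from h import *
p,d=capture('top'); P=pts('top',d); Z=P[:,:,2]
c=p[165:245,220:420]; cv2.imwrite('pics/crop2.png',cv2.resize(c[:,:,::-1],None,fx=4,fy=4,interpolation=cv2.INTER_CUBIC))
goal(.552,.101,.065,1.558)
E
```

```text
time: 5.75
eef_pos: [0.5557, 0.2655, 0.065]
tcp_rot: [0.712, 0.702, 0.002, 0.0]
contact_force: [0.3, 4.5, 2.9]
opening: 0.701
finger_force: 1.9
time: 6.75
eef_pos: [0.5533, 0.159, 0.063]
tcp_rot: [0.711, 0.703, -0.001, -0.0]
contact_force: [-0.0, 2.6, 0.1]
opening: 0.702
finger_force: 1.4
t 6.8 at [0.5533 0.1583 0.0629] yaw 1.558 F [-0.4 -0.6 -1.1] delta [-0.0573 -0.0006 -0.002 ] dr [-0.001  0.002  0.   ]
```

View pics/crop2.png

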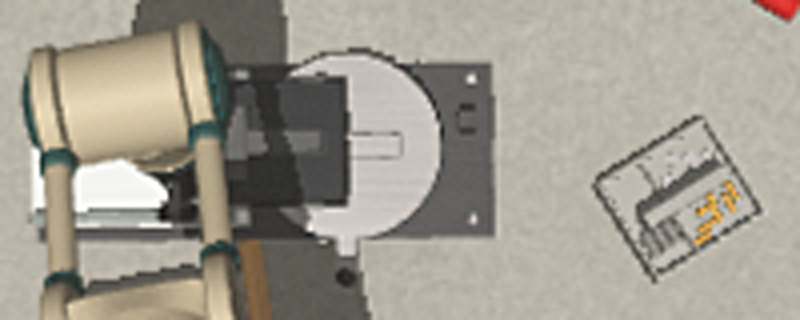

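The case is straight, its front edge at crop x≈348, already over part of the key. Continuing the push, slower near the end.

```bash
python3 -m inch '[{"delta_pos":[-0.008,0.0,0],"dr":[0,0,0],"jaw":0.06},{"delta_pos":[-0.016,0.0,0],"dr":[0,0,0],"jaw":0.06},{"delta_pos":[-0.022,0.0,0],"dr":[0,0,0],"jaw":0.06},{"delta_pos":[-0.028,0.0,0],"dr":[0,0,0],"jaw":0.06},{"delta_pos":[-0.034,0.0,0],"dr":[0,0,0],"jaw":0.06},{"delta_pos":[-0.039,0,0],"dr":[0,0,0],"jaw":0.06},{"delta_pos":[-0.043,0,0],"dr":[0,0,0],"jaw":0.06},{"delta_pos":[-0.046,0,0],"dr":[0,0,0],"jaw":0.06},{"delta_pos":[-0.049,0,0],"dr":[0,0,0],"jaw":0.06},{"delta_pos":[-0.052,0,0],"dr":[0,0,0],"jaw":0.06}]'
python3 -m inch '[{"delta_pos":[-0.0015,0.0,0],"dr":[0,0,0],"jaw":0.06},{"delta_pos":[-0.003,0.0,0],"dr":[0,0,0],"jaw":0.06},{"delta_pos":[-0.0045,0.0,0],"dr":[0,0,0],"jaw":0.06}]'
python3 - <<'E'
from h import *
p,d=capture('top'); P=pts('top',d); Z=P[:,:,2]
m=(Z>.093)&(Z<.104); m[:,:260]=0;m[:,340:]=0;m[:175]=0;m[222:]=0
q=P[m]*1000; print(m.sum(),np.percentile(q,[1,50,99],0).round(1))
goal(.552,.101,.065,1.558)
E
```

```text
time: 7.8
eef_pos: [0.5531, 0.1081, 0.0633]
tcp_rot: [0.711, 0.703, -0.0, 0.0]
contact_force: [-0.3, 1.8, -0.6]
opening: 0.704
finger_force: 1.0
time: 8.1
eef_pos: [0.5531, 0.1037, 0.0633]
tcp_rot: [0.711, 0.703, 0.0, 0.0]
contact_force: [-0.5, 1.3, -1.7]
opening: 0.705
finger_force: 1.0
606 [[501.5 -25.4  93.3]
 [544.7  14.6  98.5]
 [600.3  88.8 103.9]]
t 8.15 at [0.553  0.1035 0.0633] yaw 1.559 F [-0.1  1.4 -0.9] delta [-0.0025 -0.001  -0.0017] dr [-0.     0.     0.001]
```

```bash
python3 -m inch '[{"delta_pos":[-0.001,0.0,0],"dr":[0,0,0],"jaw":0.06},{"delta_pos":[-0.002,0.0,0],"dr":[0,0,0],"jaw":0.06},{"delta_pos":[-0.003,0.0,0],"dr":[0,0,0],"jaw":0.06},{"delta_pos":[-0.003,0.0,0],"dr":[0,0,0],"jaw":0.06}]'
python3 -m inch '[{"delta_pos":[-0.001,0.0,0],"dr":[0,0,0],"jaw":0.06},{"delta_pos":[-0.002,0.0,0],"dr":[0,0,0],"jaw":0.06},{"delta_pos":[-0.002,0.0,0],"dr":[0,0,0],"jaw":0.06}]'
```

```text
time: 8.55
eef_pos: [0.553, 0.1006, 0.0633]
tcp_rot: [0.711, 0.703, -0.0, 0.0]
contact_force: [-0.4, 2.1, -0.3]
opening: 0.704
finger_force: 0.8
time: 8.85
eef_pos: [0.553, 0.0994, 0.0633]
tcp_rot: [0.711, 0.703, 0.0, -0.0]
contact_force: [0.2, 5.0, -0.2]
opening: 0.705
finger_force: 2.4
```

```bash
python3 -m inch '[{"delta_pos":[-0.001,0.0,0],"dr":[0,0,0],"jaw":0.06},{"delta_pos":[-0.002,0.0,0],"dr":[0,0,0],"jaw":0.06},{"delta_pos":[-0.002,0.0,0],"dr":[0,0,0],"jaw":0.06}]'
```

```text
time: 9.15
eef_pos: [0.5531, 0.0993, 0.0634]
tcp_rot: [0.712, 0.702, 0.002, -0.001]
contact_force: [0.5, 10.9, -1.0]
opening: 0.698
finger_force: 5.4
```

The case hits a hard stop, so it is home. Now I'll work out the tray geometry from the saved unobstructed views.

```bash
python3 -m inch '[{"delta_pos":[0.01,0.0,0],"dr":[0,0,0],"jaw":0.06},{"delta_pos":[0.03,0.0,0],"dr":[0,0,0],"jaw":0.06},{"delta_pos":[0.03,0.0,-0.04],"dr":[0,0,0],"jaw":0.06},{"delta_pos":[0.03,0.0,-0.09],"dr":[0,0,0],"jaw":0.06},{"delta_pos":[0.03,0.0,-0.14],"dr":[0,0,0],"jaw":0.06},{"delta_pos":[0.03,0.0,-0.18],"dr":[0,0,0],"jaw":0.06},{"delta_pos":[0.03,0.0,-0.2],"dr":[0,0,0],"jaw":0.06}]'
python3 - <<'E'
from h import *
p,d=np.load('top.npy'),np.load('top_d.npy'); P=pts('top',d); Z=P[:,:,2]
q=P[160:260,350:430].reshape(-1,3); c=np.array([.503,-.2485]); L=np.array([-.512,.859]); W=np.array([.859,.512])
s=(q[:,:2]-c)@L*1000; w=(q[:,:2]-c)@W*1000
for a in range(-60,61,5):
    k=(abs(s-a)<2.5)&(abs(w)<46); print(a,k.sum(),np.percentile(q[k,2]*1000,[10,50,90]).round(0) if k.any() else '')
k=(q[:,2]>.015)&(abs(s)<75)&(abs(w)<75)&(q[:,2]<.05)
print(cv2.minAreaRect((q[k][:,:2]*1000).astype(np.float32)), np.percentile(s[k],[1,99]),np.percentile(w[k],[1,99]))
goal(.45,-.25,.263,.537)
c=p[180:250,355:425]; cv2.imwrite('pics/tray.png',cv2.resize(c[:,:,::-1],None,fx=8,fy=8,interpolation=cv2.INTER_CUBIC))
E
```

```text
time: 9.85
eef_pos: [0.555, 0.1261, 0.2681]
tcp_rot: [0.711, 0.703, 0.002, 0.003]
contact_force: [0.5, 0.4, -0.5]
opening: 0.703
finger_force: 0.0
-60 10 [-3.  1.  3.]
-55 34 [13. 28. 34.]
-50 53 [ 9. 15. 32.]
-45 30 [ 8. 13. 18.]
-40 43 [ 7. 14. 29.]
-35 39 [ 7. 13. 69.]
-30 42 [ 8. 13. 62.]
-25 41 [ 8. 15. 65.]
-20 36 [ 9. 16. 67.]
-15 41 [ 9. 14. 70.]
-10 41 [ 8. 15. 68.]
-5 43 [ 9. 15. 59.]
0 43 [11. 14. 68.]
5 40 [ 7. 13. 67.]
10 33 [12. 25. 69.]
15 44 [ 9. 17. 54.]
20 42 [10. 17. 69.]
25 42 [ 8. 15. 66.]
30 39 [ 8. 17. 65.]
35 40 [ 8. 15. 66.]
40 52 [ 9. 15. 35.]
45 40 [ 8. 14. 19.]
50 16 [16. 41. 45.]
55 78 [-4. 19. 46.]
60 35 [-7.  0.  4.]
((502.9451599121094, -248.8708953857422), (96.00215911865234, 111.67779541015625), 31.047466278076172) [-54.70947959  55.07329383] [-47.70968573  47.23635806]
t 9.85 at [0.555  0.1261 0.2681] yaw 1.559 F [ 0.5  0.4 -0.5] delta [-0.3774 -0.1004  0.0049] dr [ 0.008 -0.002  1.022]
```

View pics/tray.png

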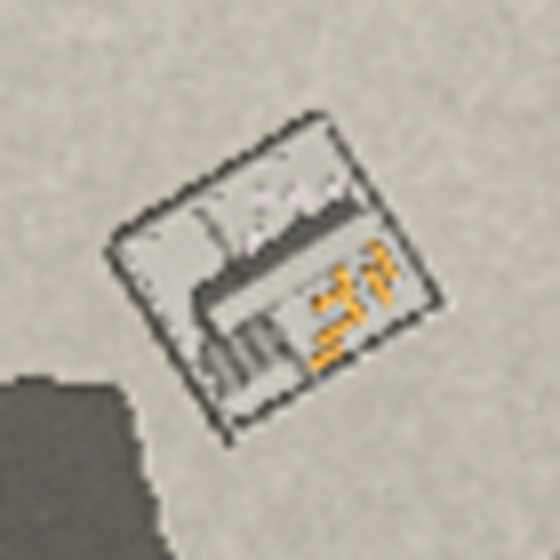

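The tray view shows the bar running from lower left (200,320) to upper right (370,200). The high wall is on the left end, so the tray's +y is at world (-0.51, 0.86), a yaw of 31°. Moving above it, then looking at the case lid.

```bash
python3 -m inch '[{"delta_pos":[-0.378,-0.0475,0],"dr":[0,0,-0.553],"jaw":0.05},{"delta_pos":[-0.378,-0.0475,0],"dr":[0,0,-0.553],"jaw":0.05},{"delta_pos":[-0.378,-0.0475,0],"dr":[0,0,-0.553],"jaw":0.05},{"delta_pos":[-0.378,-0.0475,0],"dr":[0,0,-0.553],"jaw":0.05},{"delta_pos":[-0.378,-0.0475,0],"dr":[0,0,-0.553],"jaw":0.05},{"delta_pos":[-0.378,-0.0475,0],"dr":[0,0,-0.553],"jaw":0.05},{"delta_pos":[-0.378,-0.0475,0],"dr":[0,0,-0.553],"jaw":0.05},{"delta_pos":[-0.378,-0.0475,0],"dr":[0,0,-0.553],"jaw":0.05},{"delta_pos":[-0.378,-0.0475,0],"dr":[0,0,-0.553],"jaw":0.05},{"delta_pos":[-0.378,-0.0475,0],"dr":[0,0,-0.553],"jaw":0.05}]'
python3 - <<'E'
from h import *
p,d=capture('top'); P=pts('top',d); Z=P[:,:,2]
def rect(lo,hi,er=0):
    m=(Z>lo)&(Z<hi); m[:,:278]=0;m[:,340:]=0;m[:175]=0;m[225:]=0
    q=P[m]*1000; print(lo,m.sum(),q.mean(0).round(1),cv2.minAreaRect(q[:,:2].astype(np.float32)))
rect(.093,.115); rect(.093,.104); rect(.1055,.115)
c=p[165:245,260:360]; cv2.imwrite('pics/crop3.png',cv2.resize(c[:,:,::-1],None,fx=7,fy=7,interpolation=cv2.INTER_CUBIC))
goal(.503,-.2488,.046,2.112)
E
```

```text
time: 10.85
eef_pos: [0.5005, -0.2521, 0.263]
tcp_rot: [0.494, 0.87, -0.001, -0.0]
contact_force: [1.2, 0.2, -0.4]
opening: 0.582
finger_force: 0.0
0.093 1068 [550.7  30.  101. ] ((549.9620361328125, 30.5), (117.34696960449219, 101.50688171386719), 88.83053588867188)
0.093 804 [550.3  28.6  98.9] ((549.9611206054688, 30.49884033203125), (117.3410415649414, 101.50920104980469), 88.83554077148438)
0.1055 192 [550.3  36.8 108.2] ((552.1138916015625, 30.000537872314453), (116.43609619140625, 94.09628295898438), 88.83053588867188)
t 10.9 at [ 0.5008 -0.2508  0.2632] yaw 2.111 F [-0.1  0.5 -0. ] delta [0.0005 0.0031 0.2172] dr [-0.001 -0.    -0.001]
```

View pics/crop3.png

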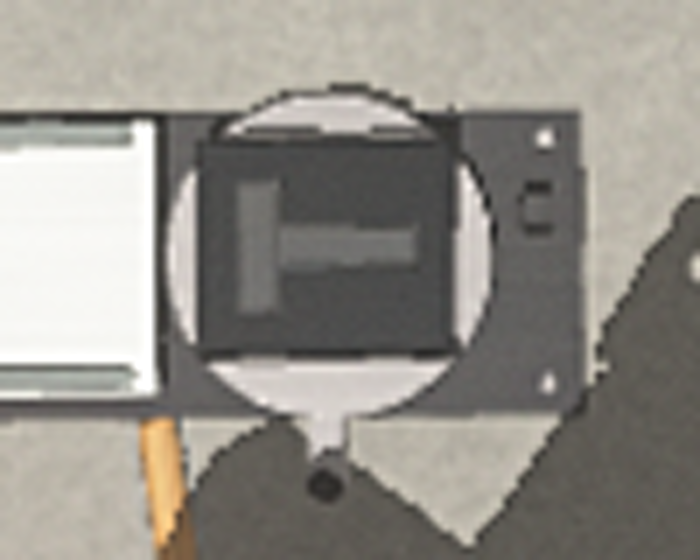

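The case is square on the plate, with its T at crop (237–416, 180–313) and the crossbar toward the ledge. Gripping the tray bar.

```bash
python3 -m inch '[{"delta_pos":[0,0.002,0.05],"dr":[0,0,0],"jaw":0.05},{"delta_pos":[0,0.002,0.1],"dr":[0,0,0],"jaw":0.05},{"delta_pos":[0,0.002,0.15],"dr":[0,0,0],"jaw":0.05},{"delta_pos":[0,0.002,0.19],"dr":[0,0,0],"jaw":0.05},{"delta_pos":[0,0.002,0.21],"dr":[0,0,0],"jaw":0.05},{"delta_pos":[0,0.002,0.217],"dr":[0,0,0],"jaw":0.05},{"delta_pos":[0,0.002,0.217],"dr":[0,0,0],"jaw":0.05}]'
python3 - <<'E'
from h import *
goal(.503,-.2488,.046,2.112)
for X,Y in [(237,246.5),(281,246.5),(416,245),(259,180),(259,313)]:
    print(ray('top',(X+.5)/7-.5+260,(Y+.5)/7-.5+165,.107).round(4))
E
```

```text
time: 11.6
eef_pos: [0.503, -0.2483, 0.0459]
tcp_rot: [0.492, 0.871, -0.0, -0.001]
contact_force: [-0.4, -1.0, 0.8]
opening: 0.585
finger_force: 0.0
t 11.6 at [ 0.503  -0.2483  0.0459] yaw 2.114 F [-0.4 -1.   0.8] delta [-0.0004 -0.0003 -0.0001] dr [-0.001 -0.001  0.002]
[0.5519 0.0704 0.107 ]
[0.5515 0.0501 0.107 ]
[ 0.5509 -0.0121  0.107 ]
[0.5826 0.0598 0.107 ]
[0.521  0.0607 0.107 ]
```

```bash
python3 -m inch '[{"delta_pos":[0,0,0],"dr":[0,0,0],"jaw":0},{"delta_pos":[0,0,0],"dr":[0,0,0],"jaw":0},{"delta_pos":[0,0,0],"dr":[0,0,0],"jaw":0},{"delta_pos":[0,0,0],"dr":[0,0,0],"jaw":0},{"delta_pos":[0,0,-0.02],"dr":[0,0,0],"jaw":0},{"delta_pos":[0,0,-0.05],"dr":[0,0,0],"jaw":0},{"delta_pos":[0,0,-0.09],"dr":[0,0,0],"jaw":0},{"delta_pos":[0,0,-0.13],"dr":[0,0,0],"jaw":0},{"delta_pos":[0,0,-0.16],"dr":[0,0,0],"jaw":0},{"delta_pos":[0,0,-0.16],"dr":[0,0,0],"jaw":0}]'
python3 - <<'E'
from h import *
goal(.5514,.0303,.206,1.557)
E
```

```text
time: 12.6
eef_pos: [0.5052, -0.2512, 0.211]
tcp_rot: [0.493, 0.87, -0.0, 0.005]
contact_force: [-0.2, -1.1, -3.1]
opening: 0.151
finger_force: 59.3
t 12.6 at [ 0.5052 -0.2512  0.211 ] yaw 2.112 F [-0.2 -1.1 -3.1] delta [0.2176 0.1845 0.0038] dr [0.007 0.008 0.555]
```

```bash
python3 -m inch '[{"delta_pos":[0.01,0.008,0],"dr":[0,0,0.03],"jaw":0},{"delta_pos":[0.03,0.026,0],"dr":[0,0,0.08],"jaw":0},{"delta_pos":[0.06,0.051,0],"dr":[0,0,0.15],"jaw":0},{"delta_pos":[0.09,0.077,0],"dr":[0,0,0.23],"jaw":0},{"delta_pos":[0.12,0.102,0],"dr":[0,0,0.31],"jaw":0},{"delta_pos":[0.15,0.128,0],"dr":[0,0,0.38],"jaw":0},{"delta_pos":[0.18,0.153,0],"dr":[0,0,0.46],"jaw":0},{"delta_pos":[0.2,0.17,0],"dr":[0,0,0.51],"jaw":0},{"delta_pos":[0.212,0.18,0],"dr":[0,0,0.54],"jaw":0},{"delta_pos":[0.2176,0.1845,0],"dr":[0,0,0.555],"jaw":0}]'
python3 -m inch '[{"delta_pos":[0,0,0],"dr":[0,0,0],"jaw":0},{"delta_pos":[0,0,0],"dr":[0,0,0],"jaw":0},{"delta_pos":[0,0,0],"dr":[0,0,0],"jaw":0}]'
python3 - <<'E'
from h import *
goal(.5514,.0303,.155,1.557)
p,d=capture('side'); P=pts('side',d)
c=p[150:270,220:400]; cv2.imwrite('pics/side1.png',cv2.resize(c[:,:,::-1],None,fx=4,fy=4,interpolation=cv2.INTER_CUBIC))
E
```

```text
time: 13.6
eef_pos: [0.5478, 0.0336, 0.2042]
tcp_rot: [0.712, 0.703, -0.001, -0.002]
contact_force: [-0.4, -1.2, -2.9]
opening: 0.146
finger_force: 59.2
time: 13.9
eef_pos: [0.5488, 0.0309, 0.2059]
tcp_rot: [0.712, 0.702, -0.0, -0.0]
contact_force: [0.3, -0.6, -2.3]
opening: 0.149
finger_force: 59.2
t 13.9 at [0.5488 0.0309 0.2059] yaw 1.556 F [ 0.3 -0.6 -2.3] delta [-0.0005  0.0026  0.0509] dr [-0.001  0.001 -0.001]
```

View pics/side1.png

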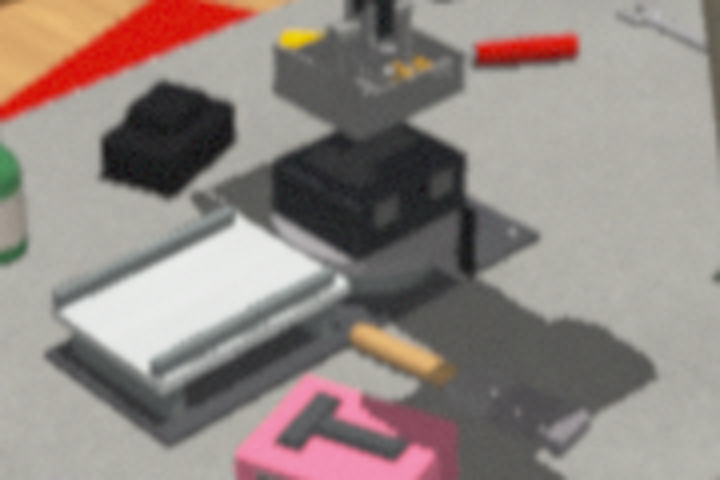

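The tray hangs level, directly over the case, with its +y wall toward the ledge. Lowering.

```bash
python3 -m inch '[{"delta_pos":[-0.0005,0.0026,0.015],"dr":[0,0,0],"jaw":0},{"delta_pos":[-0.0005,0.0026,0.03],"dr":[0,0,0],"jaw":0},{"delta_pos":[-0.0005,0.0026,0.042],"dr":[0,0,0],"jaw":0},{"delta_pos":[-0.0005,0.0026,0.046],"dr":[0,0,0],"jaw":0},{"delta_pos":[-0.0005,0.0026,0.046],"dr":[0,0,0],"jaw":0},{"delta_pos":[-0.0005,0.0026,0.046],"dr":[0,0,0],"jaw":0}]'
python3 -c "
from h import *
goal(.5514,.0303,.146,1.557)"
python3 -m inch '[{"delta_pos":[0,0,0.003],"dr":[0,0,0],"jaw":0},{"delta_pos":[0,0,0.006],"dr":[0,0,0],"jaw":0},{"delta_pos":[0,0,0.009],"dr":[0,0,0],"jaw":0},{"delta_pos":[0,0,0.009],"dr":[0,0,0],"jaw":0}]'
```

```text
time: 14.55
eef_pos: [0.5521, 0.0312, 0.1608]
tcp_rot: [0.712, 0.702, 0.0, 0.0]
contact_force: [0.1, -0.5, -4.2]
opening: 0.154
finger_force: 59.1
t 14.55 at [0.5521 0.0312 0.1608] yaw 1.557 F [ 0.1 -0.5 -4.2] delta [-0.0009 -0.0007  0.0148] dr [ 0.001  0.    -0.   ]
time: 14.95
eef_pos: [0.5521, 0.0313, 0.1528]
tcp_rot: [0.712, 0.702, 0.0, 0.001]
contact_force: [-1.3, -0.5, 4.3]
opening: 0.152
finger_force: 60.3
```

```bash
python3 -m inch '[{"delta_pos":[-0.0005,-0.001,-0.002],"dr":[0,0,0],"jaw":0},{"delta_pos":[-0.001,-0.0015,-0.002],"dr":[0,0,0],"jaw":0},{"delta_pos":[-0.001,-0.0015,0],"dr":[0,0,0],"jaw":0},{"delta_pos":[-0.001,-0.0015,0.001],"dr":[0,0,0],"jaw":0},{"delta_pos":[-0.001,-0.0015,0.002],"dr":[0,0,0],"jaw":0},{"delta_pos":[-0.001,-0.0015,0.002],"dr":[0,0,0],"jaw":0}]'

```

```text
time: 15.55
eef_pos: [0.5501, 0.0305, 0.1489]
tcp_rot: [0.712, 0.702, -0.0, -0.0]
contact_force: [0.3, -0.1, -3.8]
opening: 0.147
finger_force: 59.2
```

It's dropping in freely now.

```bash
python3 -m inch '[{"delta_pos":[0,0,0.001],"dr":[0,0,0],"jaw":0},{"delta_pos":[0,0,0.002],"dr":[0,0,0],"jaw":0},{"delta_pos":[0,0,0.003],"dr":[0,0,0],"jaw":0},{"delta_pos":[0,0,0.003],"dr":[0,0,0],"jaw":0}]'

```

```text
time: 15.95
eef_pos: [0.5502, 0.0305, 0.1481]
tcp_rot: [0.712, 0.702, 0.0, 0.0]
contact_force: [-3.0, 0.2, 6.5]
opening: 0.15
finger_force: 60.6
```

```bash
python3 -m inch '[{"delta_pos":[0,-0.001,-0.001],"dr":[0,0,0],"jaw":0},{"delta_pos":[0,-0.001,0],"dr":[0,0,0],"jaw":0},{"delta_pos":[0,-0.001,0.0005],"dr":[0,0,0],"jaw":0},{"delta_pos":[0,-0.001,0.0005],"dr":[0,0,0],"jaw":0}]'
python3 -c "
from h import *
goal(.5514,.0303,.146,1.557)
p,d=capture('side'); P=pts('side',d)
c=p[150:250,250:370]; cv2.imwrite('pics/side2.png',cv2.resize(c[:,:,::-1],None,fx=6,fy=6,interpolation=cv2.INTER_CUBIC))"
```

```text
time: 16.35
eef_pos: [0.5501, 0.0305, 0.148]
tcp_rot: [0.712, 0.702, 0.001, 0.001]
contact_force: [-1.8, 0.3, 10.7]
opening: 0.147
finger_force: 61.1
t 16.35 at [0.5501 0.0305 0.148 ] yaw 1.557 F [-1.8  0.3 10.7] delta [-0.0002  0.0013  0.002 ] dr [ 0.003  0.    -0.   ]
```

View pics/side2.png

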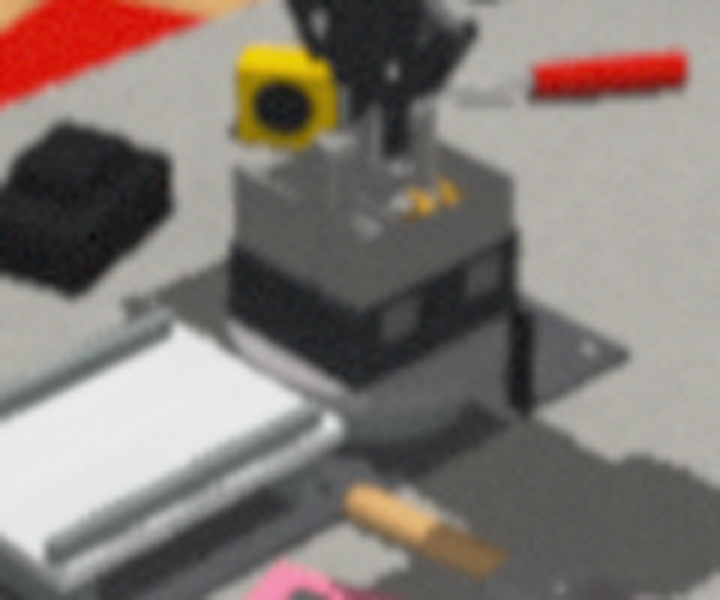

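The tray appears flush on the lid, with no visible gap along its lower edge (235,245)–(515,235). Releasing and checking heights.

```bash
python3 -m inch '[{"delta_pos":[0,0.001,-0.0005],"dr":[0,0,0],"jaw":0.015},{"delta_pos":[0,0.001,-0.0005],"dr":[0,0,0],"jaw":0.025},{"delta_pos":[0,0.001,-0.0005],"dr":[0,0,0],"jaw":0.05},{"delta_pos":[0,0.001,-0.0005],"dr":[0,0,0],"jaw":0.05},{"delta_pos":[0,0.001,-0.0005],"dr":[0,0,0],"jaw":0.05},{"delta_pos":[0,0.001,-0.03],"dr":[0,0,0],"jaw":0.05},{"delta_pos":[0,0.001,-0.06],"dr":[0,0,0],"jaw":0.05},{"delta_pos":[0,0.001,-0.1],"dr":[0,0,0],"jaw":0.05},{"delta_pos":[0,0.001,-0.1],"dr":[0,0,0],"jaw":0.05}]'
python3 -m inch '[{"delta_pos":[-0.15,-0.22,-0.1],"dr":[0,0,1.557],"jaw":0.05},{"delta_pos":[-0.15,-0.22,-0.1],"dr":[0,0,1.557],"jaw":0.05},{"delta_pos":[-0.15,-0.22,-0.1],"dr":[0,0,1.557],"jaw":0.05},{"delta_pos":[-0.15,-0.22,-0.1],"dr":[0,0,1.557],"jaw":0.02},{"delta_pos":[-0.15,-0.22,-0.1],"dr":[0,0,1.557],"jaw":0.02},{"delta_pos":[-0.15,-0.22,-0.1],"dr":[0,0,1.557],"jaw":0.02},{"delta_pos":[-0.15,-0.22,-0.1],"dr":[0,0,1.557],"jaw":0.02},{"delta_pos":[-0.15,-0.22,-0.1],"dr":[0,0,1.557],"jaw":0.02},{"delta_pos":[-0.15,-0.22,-0.1],"dr":[0,0,1.557],"jaw":0.02},{"delta_pos":[-0.15,-0.22,-0.1],"dr":[0,0,1.557],"jaw":0.02}]'
python3 - <<'E'
from h import *
p,d=capture('top'); P=pts('top',d); Z=P[:,:,2]
def rect(lo,hi):
    m=(Z>lo)&(Z<hi); m[:,:278]=0;m[:,340:]=0;m[:175]=0;m[225:]=0
    q=P[m]*1000; print(lo,m.sum(),q.mean(0).round(1),np.median(q[:,2]),cv2.minAreaRect(q[:,:2].astype(np.float32)))
rect(.158,.19); rect(.105,.15); rect(.128,.138); rect(.14,.152)
goal(.4414,.0312,.1,0)
cv2.imwrite('pics/crop4.png',cv2.resize(p[165:245,260:360][:,:,::-1],None,fx=7,fy=7,interpolation=cv2.INTER_CUBIC))
E
```

```text
time: 17.3
eef_pos: [0.5535, 0.0302, 0.2513]
tcp_rot: [0.712, 0.702, 0.004, 0.004]
contact_force: [0.4, 0.4, -0.1]
opening: 0.583
finger_force: 0.0
time: 18.3
eef_pos: [0.3277, -0.1164, 0.3451]
tcp_rot: [1.0, 0.025, -0.0, -0.0]
contact_force: [-0.8, -0.1, 0.1]
opening: 0.231
finger_force: 0.0
0.158 127 [548.   32.1 168.8] 168.64594586523572 ((548.0714721679688, 32.516754150390625), (77.96049499511719, 13.718951225280762), 88.59048461914062)
0.105 925 [549.1  32.2 117.9] 115.23338353183037 ((548.85107421875, 28.958824157714844), (114.2538833618164, 96.88555145263672), 88.74391174316406)
0.128 95 [544.   26.6 133.1] 133.51058614478202 ((548.5140380859375, 32.175086975097656), (108.01262664794922, 96.0250473022461), 88.84858703613281)
0.14 26 [548.1  75.1 145.1] 144.84554988206315 ((548.8250732421875, 35.174827575683594), (100.90200805664062, 92.3847885131836), 89.22665405273438)
t 18.35 at [ 0.3277 -0.1164  0.3451] yaw 0.046 F [-0.1 -0.6  0.6] delta [ 0.1206 -0.1421  0.2451] dr [-0.     0.001  0.046]
```

View pics/crop4.png

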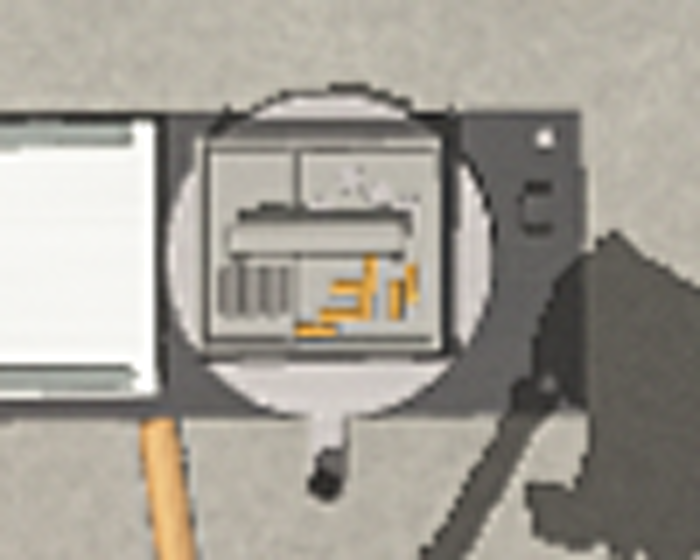

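The tray is seated: its walls read 133.5 mm and the bar top 168.6 mm, matching the bench heights plus 100 mm. It is square in the picture, and the post is at crop (325,480). Caging the post next.

```bash
python3 -m inch '[{"delta_pos":[0.1206,-0.142,0.1],"dr":[0,0,0.046],"jaw":0.045},{"delta_pos":[0.1206,-0.142,0.1],"dr":[0,0,0.046],"jaw":0.045},{"delta_pos":[0.1206,-0.142,0.1],"dr":[0,0,0.046],"jaw":0.045},{"delta_pos":[0.1206,-0.142,0.1],"dr":[0,0,0.046],"jaw":0.045},{"delta_pos":[0.1206,-0.142,0.1],"dr":[0,0,0.046],"jaw":0.045},{"delta_pos":[0.1206,-0.142,0.1],"dr":[0,0,0.046],"jaw":0.045},{"delta_pos":[0.1206,-0.142,0.15],"dr":[0,0,0.046],"jaw":0.045},{"delta_pos":[0.1206,-0.142,0.15],"dr":[0,0,0.046],"jaw":0.045}]'
python3 -c "
from h import *
goal(.4414,.0312,.068,0)"
```

```text
time: 19.15
eef_pos: [0.4346, 0.0314, 0.1915]
tcp_rot: [1.0, 0.006, -0.006, -0.0]
contact_force: [-1.5, -0.1, 0.7]
opening: 0.529
finger_force: 0.0
t 19.15 at [0.4346 0.0314 0.1915] yaw 0.011 F [-1.5 -0.1  0.7] delta [0.0084 0.0003 0.1234] dr [-0.     0.013  0.011]
```

```bash
python3 -m inch '[{"delta_pos":[0,0,0],"dr":[0,0,0],"jaw":0.045},{"delta_pos":[0,0,0.04],"dr":[0,0,0],"jaw":0.045},{"delta_pos":[0,0,0.08],"dr":[0,0,0],"jaw":0.045},{"delta_pos":[0,0,0.11],"dr":[0,0,0],"jaw":0.045},{"delta_pos":[0,0,0.127],"dr":[0,0,0],"jaw":0.045},{"delta_pos":[0,0,0.127],"dr":[0,0,0],"jaw":0.022},{"delta_pos":[0,0,0.127],"dr":[0,0,0],"jaw":0.022},{"delta_pos":[0,0,0.127],"dr":[0,0,0],"jaw":0.022}]'
python3 -c "
from h import *
goal(.4414,.0312,.068,0)"
```

```text
time: 19.95
eef_pos: [0.4427, 0.0316, 0.071]
tcp_rot: [1.0, 0.005, 0.003, 0.0]
contact_force: [0.1, -0.0, -0.6]
opening: 0.26
finger_force: 0.0
t 19.95 at [0.4427 0.0316 0.071 ] yaw 0.01 F [ 0.1 -0.  -0.6] delta [-0.0013  0.0004  0.003 ] dr [ 0.001 -0.005  0.01 ]
```

```bash
python3 -m inch '[{"delta_pos":[0,0.0033,0],"dr":[0,0,-0.03],"jaw":0.022},{"delta_pos":[0.0004,0.0088,0],"dr":[0,0,-0.08],"jaw":0.022},{"delta_pos":[0.0011,0.0153,0],"dr":[0,0,-0.14],"jaw":0.022},{"delta_pos":[0.0022,0.0219,0],"dr":[0,0,-0.2],"jaw":0.022},{"delta_pos":[0.0037,0.0283,0],"dr":[0,0,-0.26],"jaw":0.022},{"delta_pos":[0.0056,0.0346,0],"dr":[0,0,-0.32],"jaw":0.022},{"delta_pos":[0.0078,0.0408,0],"dr":[0,0,-0.38],"jaw":0.022},{"delta_pos":[0.0105,0.0469,0],"dr":[0,0,-0.44],"jaw":0.022},{"delta_pos":[0.0135,0.0527,0],"dr":[0,0,-0.5],"jaw":0.022},{"delta_pos":[0.0168,0.0584,0],"dr":[0,0,-0.56],"jaw":0.022}]'
python3 -c "
from h import *
goal(.5514-.11*np.cos(.56),.0312-.11*np.sin(.56),.068,.56)"
```

```text
time: 20.95
eef_pos: [0.4572, -0.0259, 0.0701]
tcp_rot: [0.959, 0.283, -0.0, -0.0]
contact_force: [-2.6, 1.9, 0.6]
opening: 0.26
finger_force: 1.4
t 20.95 at [ 0.4572 -0.0259  0.0701] yaw 0.573 F [-2.6  1.9  0.6] delta [0.0001 0.0017 0.0021] dr [-0.001  0.     0.013]
```

```bash
python3 -m inch '[{"delta_pos":[0.0002,0.0066,0],"dr":[0,0,-0.06],"jaw":0.022},{"delta_pos":[0.0006,0.013,0],"dr":[0,0,-0.12],"jaw":0.022},{"delta_pos":[0.0018,0.0197,0],"dr":[0,0,-0.18],"jaw":0.022},{"delta_pos":[0.0028,0.0246,0],"dr":[0,0,-0.225],"jaw":0.022},{"delta_pos":[0.004,0.0294,0],"dr":[0,0,-0.27],"jaw":0.022},{"delta_pos":[0.0056,0.0346,0],"dr":[0,0,-0.32],"jaw":0.022},{"delta_pos":[0.0078,0.0408,0],"dr":[0,0,-0.38],"jaw":0.022},{"delta_pos":[0.0105,0.0469,0],"dr":[0,0,-0.44],"jaw":0.022},{"delta_pos":[0.0135,0.0527,0],"dr":[0,0,-0.5],"jaw":0.022},{"delta_pos":[0.0168,0.0584,0],"dr":[0,0,-0.56],"jaw":0.022}]'
python3 -c "
from h import *
goal(.5514-.11*np.cos(1.13),.0312-.11*np.sin(1.13),.068,1.13)"
```

```text
time: 21.95
eef_pos: [0.5026, -0.0664, 0.07]
tcp_rot: [0.844, 0.537, -0.001, -0.0]
contact_force: [-3.2, -0.8, -0.3]
opening: 0.259
finger_force: 1.4
t 21.95 at [ 0.5026 -0.0664  0.07  ] yaw 1.134 F [-3.2 -0.8 -0.3] delta [-0.0009  0.0025  0.002 ] dr [-0.001  0.001  0.004]
```

```bash
python3 -m inch '[{"delta_pos":[0.0001,0.0055,0],"dr":[0,0,-0.05],"jaw":0.022},{"delta_pos":[0.0004,0.011,0],"dr":[0,0,-0.1],"jaw":0.022},{"delta_pos":[0.001,0.0165,0],"dr":[0,0,-0.15],"jaw":0.022},{"delta_pos":[0.0018,0.022,0],"dr":[0,0,-0.2],"jaw":0.022},{"delta_pos":[0.003,0.0272,0],"dr":[0,0,-0.25],"jaw":0.022},{"delta_pos":[0.0045,0.0325,0],"dr":[0,0,-0.3],"jaw":0.022},{"delta_pos":[0.006,0.0367,0],"dr":[0,0,-0.34],"jaw":0.022},{"delta_pos":[0.007,0.0398,0],"dr":[0,0,-0.37],"jaw":0.022},{"delta_pos":[0.008,0.0415,0],"dr":[0,0,-0.39],"jaw":0.022},{"delta_pos":[0.008,0.0415,0],"dr":[0,0,-0.39],"jaw":0.022}]'
python3 -c "
from h import *
goal(.5514-.11*np.cos(1.53),.0312-.11*np.sin(1.53),.068,1.53)"
```

```text
time: 22.95
eef_pos: [0.5452, -0.0767, 0.0696]
tcp_rot: [0.725, 0.689, 0.0, 0.001]
contact_force: [-0.4, -0.2, 0.4]
opening: 0.26
finger_force: 0.6
t 22.95 at [ 0.5452 -0.0767  0.0696] yaw 1.521 F [-0.4 -0.2  0.4] delta [-0.0019  0.0018  0.0016] dr [ 0.002  0.    -0.009]
```

```bash
python3 -m inch '[{"delta_pos":[0,0.0015,0],"dr":[0,0,0],"jaw":0.022},{"delta_pos":[0,0.003,0],"dr":[0,0,0],"jaw":0.022},{"delta_pos":[0,0.0045,0],"dr":[0,0,0],"jaw":0.022},{"delta_pos":[0,0.006,0],"dr":[0,0,0],"jaw":0.022},{"delta_pos":[0,0.006,0],"dr":[0,0,0],"jaw":0.022}]'
```

```text
time: 23.45
eef_pos: [0.5482, -0.0765, 0.0685]
tcp_rot: [0.724, 0.689, -0.002, -0.002]
contact_force: [-7.0, -1.1, 4.2]
opening: 0.254
finger_force: 3.3
```

At the stop, with 7 N of resistance. Opening, lifting straight up and checking.

```bash
python3 -m inch '[{"delta_pos":[0,0,0],"dr":[0,0,0],"jaw":0.04},{"delta_pos":[0,-0.001,0],"dr":[0,0,0],"jaw":0.04},{"delta_pos":[0,-0.001,0],"dr":[0,0,0],"jaw":0.04},{"delta_pos":[0,-0.001,-0.03],"dr":[0,0,0],"jaw":0.04},{"delta_pos":[0,-0.001,-0.07],"dr":[0,0,0],"jaw":0.04},{"delta_pos":[0,-0.001,-0.12],"dr":[0,0,0],"jaw":0.04},{"delta_pos":[0,-0.001,-0.17],"dr":[0,0,0],"jaw":0.04},{"delta_pos":[0,-0.001,-0.2],"dr":[0,0,0],"jaw":0.04}]'
python3 -m inch '[{"delta_pos":[-0.16,-0.1,-0.2],"dr":[0,0,0],"jaw":0.04},{"delta_pos":[-0.16,-0.1,-0.2],"dr":[0,0,0],"jaw":0.04},{"delta_pos":[-0.16,-0.1,-0.2],"dr":[0,0,0],"jaw":0.04},{"delta_pos":[-0.16,-0.1,0],"dr":[0,0,0],"jaw":0.04},{"delta_pos":[-0.16,-0.1,0],"dr":[0,0,0],"jaw":0.04},{"delta_pos":[-0.16,-0.1,0],"dr":[0,0,0],"jaw":0.04},{"delta_pos":[-0.16,-0.1,0],"dr":[0,0,0],"jaw":0.04},{"delta_pos":[-0.16,-0.1,0],"dr":[0,0,0],"jaw":0.04},{"delta_pos":[-0.16,-0.1,0],"dr":[0,0,0],"jaw":0.04},{"delta_pos":[-0.16,-0.1,0],"dr":[0,0,0],"jaw":0.04}]'
python3 - <<'E'
from h import *
p,d=capture('top'); P=pts('top',d); Z=P[:,:,2]
def rect(lo,hi):
    m=(Z>lo)&(Z<hi); m[:,:278]=0;m[:,335:]=0;m[:175]=0;m[225:]=0
    q=P[m]*1000; print(lo,m.sum(),q.mean(0).round(1),np.median(q[:,2]),cv2.minAreaRect(q[:,:2].astype(np.float32)))
rect(.158,.19); rect(.128,.138)
goal(.4414,.0312,.1,0)
cv2.imwrite('pics/crop5.png',cv2.resize(p[165:245,260:360][:,:,::-1],None,fx=7,fy=7,interpolation=cv2.INTER_CUBIC))
E
```

```text
time: 24.25
eef_pos: [0.5513, -0.0771, 0.2733]
tcp_rot: [0.725, 0.689, 0.002, 0.003]
contact_force: [0.2, 0.2, -0.6]
opening: 0.468
finger_force: 0.0
time: 25.25
eef_pos: [0.4432, -0.2315, 0.2705]
tcp_rot: [0.724, 0.69, 0.001, 0.002]
contact_force: [-0.4, 0.5, 0.1]
opening: 0.472
finger_force: 0.0
0.158 118 [548.6  26.8 168.5] 168.00426309841552 ((549.4210205078125, 26.94586181640625), (13.982793807983398, 78.94530487060547), 86.35681915283203)
0.128 108 [559.5  25.1 132.1] 132.1107163189674 ((549.3895263671875, 27.06013298034668), (96.17212677001953, 110.41063690185547), 86.29940032958984)
t 25.3 at [ 0.443  -0.2314  0.2703] yaw 1.522 F [-0.9 -0.  -0.2] delta [ 0.2625 -0.0148  0.1699] dr [ 3.000e-03 -1.000e-03  1.522e+00]
```

View pics/crop5.png

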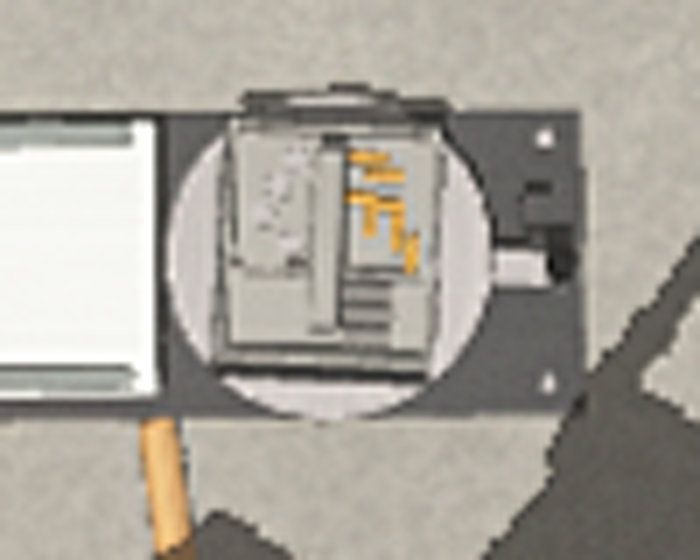

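The stack stands parked: the post is at the stop (565,262), the tray's yaw is 86° and it sits level at the right height. The arm is clear, so I'm handing in.

```bash
python3 -c "
from cell import sign_off; print(sign_off())"
```

```text
the job is handed in; nothing more can be done
None
```

The job is handed in, but no verdict came back. By my last measurements, the case was pushed to its hard stop over the key, the tray sits flat on the lid, the swivel is at its parked stop and the arm is clear. I did not re-measure the case after the swing, because the tray hides it.

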